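# Feed one spacer and slide it into the pick-up recess

## Robot

A 7-joint arm with a two-finger parallel gripper is mounted at the origin on a cart in front of the work surface, level with it; the furniture and walls round the work are solid. World frame = base frame: x ahead of the robot, y to its left, z up, the work surface at z = 0. Lengths are in mm, angles in degrees, forces in N, time in s.
With the tool pointing down it reaches from about 400 to 875 mm from the base axis. Payload 6.5 kg.
Tool frame: the origin (TCP) lies midway between the tips of the shut fingers; the grasp point (between the pads) lies 19 mm behind it (r.pinch_z is the distance from the TCP to the grasp point, in mm); z points along the fingers, y is the line along which they close (so a half turn about z gives the same grasp; the last joint's range is limited). The gripper opens to 85 mm and grips with 20 to 120 N. Pads are 22 mm wide; open, the fingers measure 114 mm over their backs; the gripper's body (76 mm by 85 mm) begins 54 mm behind the grasp point. The pads swing forward as they close: fully open they stand 13 mm farther back than shut.
Start: joints at [-71.23, 30.733, -0.252, 88.115, 0.149, 61.152, -4.079], TCP at [249.4, 600.241, 231.29] pointing down, gripper open.
Joint ranges: [-154.64, 154.64], [-21.42, 123.67], [-72.66, 72.17], [13.99, 137.28], [-74.86, 254.86], [10.95, 109.41], [-158.01, 158.01]. Speed limits (degrees/s): [136.94, 136.94, 180, 180, 180, 180, 180].

## Interface

Orientations are given as a 3x3 rotation matrix whose columns are the frame's x, y, z axes.
In Python, from cell import r gives the robot as it stands.
- The arm moves only by the shell command python3 -m creep 'ROWS' [OPENING] [FORCE]. ROWS is JSON, a list of rows, each a list of 2 entries, a list of its own where there are three numbers: the shift along the tool's x, y, z in mm, then the turn about the tool's z in degrees. A call has 1 to 5 rows; each row is the pose to reach, as a shift and turn from the pose commanded when the call began, along the tool's axes at that moment; what a row does not reach only later rows make up. A row lasts 1/10 s, in which the tool goes at most 50 mm and 8.59 degrees, less where a joint would pass 70% of its speed; a pose out of reach is approached as far as the arm can. A call with a gripper value outside its range is refused whole. OPENING is the opening, from -1 (shut) to 1 (fully open), set as the call begins (- or left out, the last holds). The fingers move at their own pace and stop on an object; FORCE is the grip in N (left out, the last holds). Time passes only in rows, so rows that repeat a pose let the fingers close. It gives the time, the measured TCP pose, the force, the opening and the grip force at its end, in the units of the state.
- r.read_state(): the state, without advancing time (a new reading comes with each control period).
- r.snapshot(name): name is "scene" or "side" or "wrist"; returns the picture (480x640x3 uint8, red, green, blue); there is no depth.
- r.camera_params(name): a dict with "fov_y" (degrees; the focal length in pixels is half the picture's height over the tangent of half this angle, whatever the lens; pixels are square), "cx", "cy" (the principal point, pixels), "dist_coeffs" ([k1, k2, p1, p2, k3] as OpenCV has them; the pictures are not rectified), "pose" (4x4, takes a point from camera to world coordinates); the wrist camera has in their place "hand_eye" (4x4, takes a point from camera to tool coordinates, whose origin is the TCP and whose axes are the flange's). Camera axes: x right, y up, looking along -z (the intrinsics and any distortion apply to the point x, -y, -z); pixel columns grow to the right and rows downward; lengths in mm; the calibration is good to about 2 mm. A picture is of the moment at which its call begins: read the wrist's pose just before it. camera_params takes no time and is no camera call.
- r.sign_off(): hands the job in; it is judged then, once.
Trained networks look in the newest picture that a camera, given by its name, has taken for a name from the list of things; names that differ only in an ending like _2 or _b are one class to them, and where a whole thing is asked for, a point or a joint stands for the part that bears it (a point fixed in the world has none). Each returns a list of dicts, best first, with "p" (0 to 1); they miss things now and then, are a little off and sometimes report something else, mostly with a low value. They report only what shows in the picture. A call takes as long as a camera call. They do not tell look-alikes from the thing itself.
- r.look_for(camera, name): "location" ([x, y, z] in mm, in world coordinates, good to about 4 mm: the middle of the surface that is visible of it).
The state is a dict: "clock": time; "qpos": joint angles; "joint_vel": joint speeds; "effort": joint torques, N m; "ee_pos": TCP position; "tool_rot": TCP orientation; "force": force on the tool from outside, world axes, zero at the start; "torque": the same for the moment, N m; "width": finger opening in mm; "gripper_force": force on a finger pad.
Only numpy, scipy, OpenCV 4.12 (cv2) and the standard library are available. Lean on these libraries where they do the work, as an engineer would, in place of code of your own. Each camera call takes 0.05 s, during which the arm holds its last target. There are 200 camera calls.

## Task

Press the plunger of the spacer feeder fully down once and let it come back up, so that a single spacer comes out onto the track in front of the magazine. Then push that spacer sideways along the track with the fingers until it drops flat into the square recess at one end of the track. Pick nothing up, leave the other spacers in the magazine, and do not shift the things standing round the feeder.

Things in the scene. Friction and masses are not known exactly. Their poses are not given: they have to be found in the camera images.
- feeder: The spacer feeder, fixed: a plywood board (190 x 256 mm, top 18 mm above the bench) carrying, front to back, a grey track, a grey magazine tube and a dark steel drive housing with a plunger on top. Origin: at z = 0 straight under the magazine's axis. Its -x axis points out of the outlet, towards the robot; y runs along the track. Housing: x 17.5 to 90 mm, 50 mm wide, top 68 mm above the bench.
- track (a point): Point on the track's top (28 mm above the bench), on its centre line straight in front of the outlet: x = -44.5, y = 0 mm in the feeder's frame; axes as the feeder's. The lane is 46 mm wide (feeder x -67.5 to -21.5 mm) and runs along y from -110 to +110 mm, the last 70 mm each side on the end pieces, level with it. A lip 6 mm high guards each long side.
- plunger_top (a point): Centre of the top face of the plunger's round black cap (30 mm diameter, 8 mm thick, on a 12 mm stem), at x = 58, y = 0 mm in the feeder's frame; 118 mm above the bench when up, 88 mm when fully down. It moves with the plunger; press it straight down.
- plunger (a joint): Travel of the plunger (m): 0 up, 0.030 fully down at its stop. Its spring gives 3 N at the top, 6 N fully down, plus 25 N per m/s of damping: press slowly. Inside, a pusher moves 1.6 times as far and slides the lowest spacer out onto the track (centre about x = -46 mm in the feeder's frame); on release it draws back and the next spacer drops into place.
- magazine (a point): Point on the magazine's axis at its floor (28 mm above the bench), fixed in the feeder. The magazine is 43 x 43 mm outside, its top 68 mm above the bench, with a slot down its front and an outlet 13 mm high at its foot.
- spacer_1_center (a point): The spacer to be fed: centre (half-way up, on the axis) of the lowest of the three identical plain steel spacers, ring-shaped, 32 mm outside diameter, 10 mm high, 14 mm bore, 45 g nominal. Its z axis is the spacer's axis.
- spacer_2_center (a point): centre (half-way up, on the axis) of the middle of the three identical plain steel spacers, ring-shaped, 32 mm outside diameter, 10 mm high, 14 mm bore, 45 g nominal. Its z axis is the spacer's axis. It stays in the magazine.
- spacer_3_center (a point): centre (half-way up, on the axis) of the top of the three identical plain steel spacers, ring-shaped, 32 mm outside diameter, 10 mm high, 14 mm bore, 45 g nominal. Its z axis is the spacer's axis. It stays in the magazine.
- nest_floor (a point): Centre of the floor of the square recess (46 x 46 mm, 6 mm deep, floor 22 mm above the bench) in one of the track's two end pieces (56 x 70 mm), fixed; axes as the feeder's. It lies 75 mm along the track from the outlet, to the left or right; near edge at 52, far edge at 98 mm; rim level with the track. A spacer lying in it stands 4 mm above the track.
- plain_end: The other end piece of the track, same size, plain and level with the track, no recess. Origin: centre of its underside, on the board.
- glue_bottle: Bystander: small glue bottle, 34 mm diameter, 92 mm high, standing loose on the board behind the track, to one side of the housing. Origin: centre of its underside.
- weight_a: Bystander: ground steel weight, 30 x 50 x 31 mm, loose on the board on the other side of the housing. Origin: centre of its underside.
- eraser: Bystander: eraser, 20 x 46 x 12 mm, loose on the board behind the right-hand end piece. Origin: centre of its underside.
There are look-alikes about, which are no part of the job. What is shaped like the part that bears spacer_3_center but pink or turquoise is not meant.

How it is judged:
By the outcome, as a careful person would: the job done as asked, in the order asked, and still so for the second after the job is handed in, with the robot touching nothing.
It also fails if it takes over 45 s, if anything falls off the work surface, if the arm or the gripper's body presses on something with over 40 N, if the wrist force passes 120 N, or if a joint passes its speed limit or range.

## Working session

There is one attempt and no reset: what is moved stays moved. The work goes in short steps, Python scripts to look and compute and a shell command to move; the robot and the scene stay as the last step left them, time stands still between calls to the robot, and variables do not carry over. Pictures are saved under pics/ and viewed, at most 10 in all, crops included, and the job is handed in when it is done.

```bash
mkdir -p pics
python3 - <<'E'
from cell import r
import cv2,numpy as np
for n in("scene","side"):
    im=r.snapshot(n); cv2.imwrite(f"pics/{n}0.png",im[:,:,::-1])
    for k in("feeder","track","plunger_top","magazine","nest_floor","plain_end","glue_bottle","weight_a","eraser"):
        print(n,k,[(np.round(d["location"]).tolist(),round(d["p"],2)) for d in r.look_for(n,k)[:2]])
s=r.read_state();print(s["clock"],s["ee_pos"],np.round(s["tool_rot"],3).tolist())
E
```

```text
scene feeder []
scene track [([563.0, 251.0, 17.0], 0.7)]
scene plunger_top [([561.0, 248.0, 17.0], 0.67), ([602.0, 266.0, 113.0], 0.6)]
scene magazine [([558.0, 244.0, 15.0], 0.96), ([516.0, 178.0, 27.0], 0.68)]
scene nest_floor [([517.0, 178.0, 28.0], 0.77)]
scene plain_end [([492.0, 320.0, 28.0], 0.96)]
scene glue_bottle [([593.0, 360.0, 64.0], 0.63)]
scene weight_a [([625.0, 174.0, 51.0], 0.85), ([559.0, 249.0, 20.0], 0.65)]
scene eraser [([582.0, 174.0, 32.0], 0.86), ([606.0, 267.0, 117.0], 0.23)]
side feeder [([566.0, 293.0, 18.0], 0.83)]
side track [([565.0, 288.0, 15.0], 0.6)]
side plunger_top [([606.0, 272.0, 113.0], 0.68)]
side magazine [([563.0, 296.0, 13.0], 0.65)]
side nest_floor [([506.0, 162.0, 26.0], 0.85), ([606.0, 272.0, 112.0], 0.41)]
side plain_end [([492.0, 336.0, 27.0], 0.77)]
side glue_bottle [([603.0, 381.0, 54.0], 0.74)]
side weight_a [([634.0, 177.0, 47.0], 0.51)]
side eraser []
1.0 [249.3901465  600.24209306 231.29675633] [[-0.923, 0.384, -0.0], [0.384, 0.923, -0.0], [0.0, -0.0, -1.0]]
```

View pics/scene0.png

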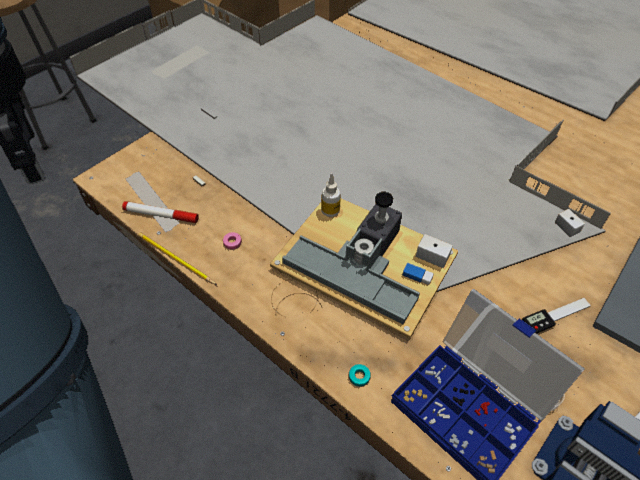

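View pics/side0.png

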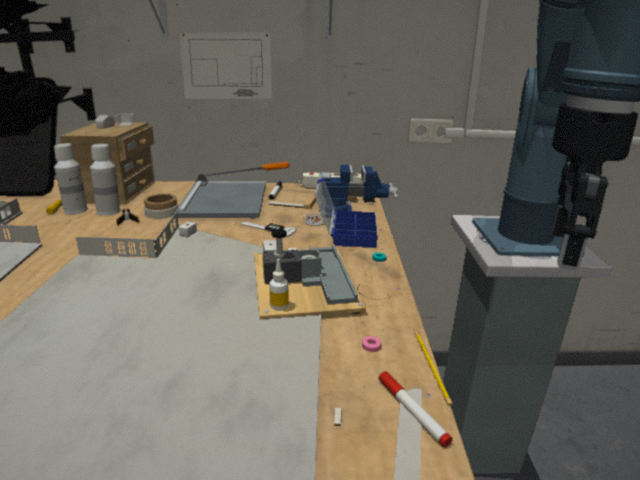

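The scene view shows the feeder at about (365,265): cap at (384,199), grey spacer in the magazine at (364,246), recess at the right end (395,298), bottle at (331,195), weight at (434,248) and eraser at (418,273). Two loose rings could be mistaken for the spacer, pink at (232,241) and turquoise at (360,375). Neither is the grey steel one in the magazine. Next is a close crop.

Run:
```python
import cv2
im=cv2.imread("pics/scene0.png")[175:340,262:472]
cv2.imwrite("pics/crop0.png",cv2.resize(im,None,fx=3.6,fy=3.6,interpolation=cv2.INTER_CUBIC))
```

```text
(no output)
```

View pics/crop0.png

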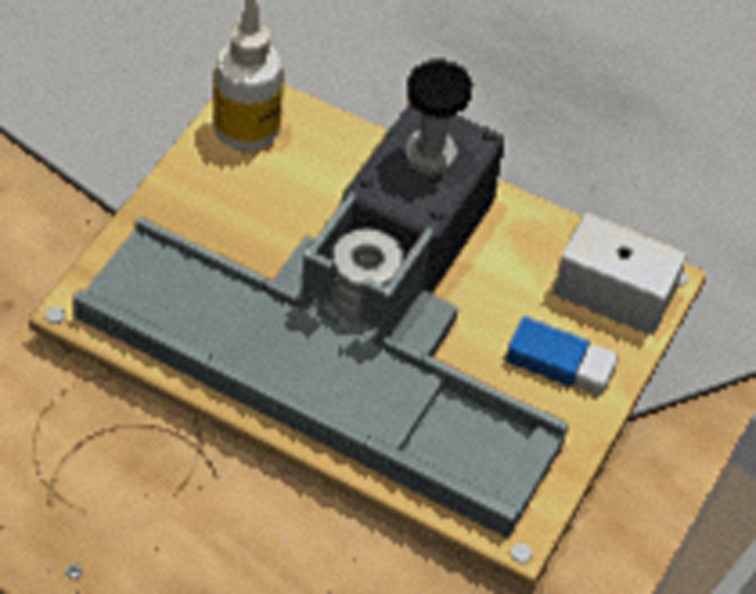

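The grey spacer sits in the magazine at crop (368,256). The right end piece shows the recess edge at (425,412), so the nest is on -y and the left end is plain. I'll fit the feeder pose from these features.

```bash
cat > h.py <<'E'
import numpy as np,cv2
from cell import r
def proj(P,c,T):
    f=240/np.tan(np.radians(c["fov_y"]/2)); K=np.array([[f,0,c["cx"]],[0,f,c["cy"]],[0,0,1]])
    Q=(np.asarray(P,float)-T[:3,3])@T[:3,:3]*[1,-1,-1]
    return cv2.projectPoints(Q,np.zeros(3),np.zeros(3),K,np.array(c["dist_coeffs"],float))[0][:,0]
def F2W(p,P):
    c,s=np.cos(p[2]),np.sin(p[2]); P=np.asarray(P,float)
    return np.c_[p[0]+c*P[:,0]-s*P[:,1],p[1]+s*P[:,0]+c*P[:,1],P[:,2]]
def wristT(s,c):
    T=np.eye(4);T[:3,:3]=s["tool_rot"];T[:3,3]=s["ee_pos"]
    return T@np.array(c["hand_eye"])
E
python3 - <<'E'
from h import *
from scipy.optimize import least_squares
o=[((-72.5,110,34),(78,298)),((-72.5,-110,34),(510,520)),((-16.5,-110,34),(566,428)),((-16.5,110,34),(137,222)),((58,0,118),(440,88)),((0,0,58),(368,256))]
P=[a for a,_ in o];uv=np.array([b for _,b in o])/3.6+[262,175]-.36
c=r.camera_params("scene");T=np.array(c["pose"])
f=lambda p:(proj(F2W([p[0],p[1],p[2]/100],P),c,T)-uv).ravel()
s=least_squares(f,[550,250,0],loss="soft_l1");p=s.x.copy();p[2]/=100
print(p,np.degrees(p[2]),np.round(s.fun if 0 else f(s.x),1))
np.save("p.npy",p)
print(F2W(p,[(58,0,118),(-46,0,33),(-44.5,-75,22),(-44.5,75,28)]).round(1))
print({k:np.round(v,3).tolist() for k,v in r.camera_params("wrist").items()}, r.pinch_z)
E
```

```text
[5.48704647e+02 2.55027662e+02 1.66764771e-01] 9.55491754367117 [-1.9  0.   0.3  0.9  0.7 -0.4  0.5 -1.6 -0.1 -0.6 -0.4  1. ]
[[605.9 264.7 118. ]
 [503.3 247.4  33. ]
 [517.3 173.7  22. ]
 [492.4 321.6  28. ]]
{'fov_y': 64.803, 'cx': 319.747, 'cy': 236.841, 'dist_coeffs': [0.013, 0.0, 0.0, 0.0, 0.0], 'hand_eye': [[0.0, 0.946, 0.323, 82.767], [1.0, 0.0, -0.001, -0.94], [-0.001, 0.323, -0.946, -141.136], [0.0, 0.0, 0.0, 1.0]]} 18.700000000000003
```

```bash
python3 -m creep '[[[-40,-15,0],-6.4],[[-85,-32,0],-12.8],[[-130,-49,0],-19.2],[[-175,-66,0],-25.6],[[-220,-83,0],-32.1]]' -1 40
cat > g.py <<'E'
from h import *
import sys
def go(*t):
    s=r.read_state();R=np.array(s["tool_rot"]);p=np.load("p.npy")
    f=(s["ee_pos"]-np.r_[p[:2],0]);c,n=np.cos(p[2]),np.sin(p[2])
    print("t",s["clock"],"feeder-frame tcp",round(c*f[0]+n*f[1],1),round(-n*f[0]+c*f[1],1),round(f[2],1),"yaw err",round(np.degrees(np.arctan2(R[1,1],R[0,1])-p[2])-90,2),"F",np.round(s["force"],1),"w",round(s["width"],1))
    for q in t: print(q,"-> shift",(R.T@(F2W(p,[q])[0]-s["ee_pos"])).round(1))
E
python3 -c "
from g import *
go((58,0,230))"
```

```text
clock: 1.5
ee_pos: [422.0, 437.7, 231.5]
tool_rot: [[-0.985, -0.17, 0.0], [-0.17, 0.985, 0.0], [-0.0, 0.0, -1.0]]
force: [1.1, 1.3, -0.1]
width: 12.3
gripper_force: 0.0
t 1.5 feeder-frame tcp -94.6 201.2 231.5 yaw err 0.26 F [ 1.1  1.3 -0.1] w 12.3
(58, 0, 230) -> shift [-151.7 -201.9    1.5]
```

```bash
python3 -m creep '[[[-28,-37,0],0],[[-58,-77,0],0],[[-88,-117,0],0],[[-118,-157,0],0],[[-148,-196,0],0]]' >/dev/null
python3 -m creep '[[[-2,-5,0],0],[[-2,-5,0],0]]' >/dev/null
python3 - <<'E'
from g import *
go((58,0,150))
s=r.read_state();im=r.snapshot("wrist");c=r.camera_params("wrist");T=wristT(s,c)
p=np.load("p.npy");P=[(58,0,118),(0,0,58),(-44.5,0,28),(-21.5,-98,28),(-67.5,-98,28),(-21.5,-52,28),(-67.5,-52,28),(-72.5,-110,34),(-72.5,110,34),(17.5,25,68),(17.5,-25,68),(90,25,68),(90,-25,68)]
im=im[:,:,::-1].copy()
cv2.imwrite("pics/wraw.png",im)
for u in proj(F2W(p,P),c,T): cv2.circle(im,tuple(int(round(x)) for x in u),4,(0,0,255),1)
print(proj(F2W(p,P),c,T).round(0).tolist())
cv2.imwrite("pics/w1.png",im)
E
```

```text
t 2.2 feeder-frame tcp 55.2 -0.7 231.1 yaw err -0.26 F [-0.9  0.3 -0.1] w -0.3
(58, 0, 150) -> shift [-2.8  0.8 81.1]
[[322.0, 236.0], [322.0, 144.0], [321.0, 87.0], [208.0, 116.0], [202.0, 57.0], [261.0, 115.0], [258.0, 57.0], [184.0, 49.0], [458.0, 48.0], [353.0, 167.0], [290.0, 168.0], [351.0, 252.0], [293.0, 252.0]]
```

View pics/w1.png

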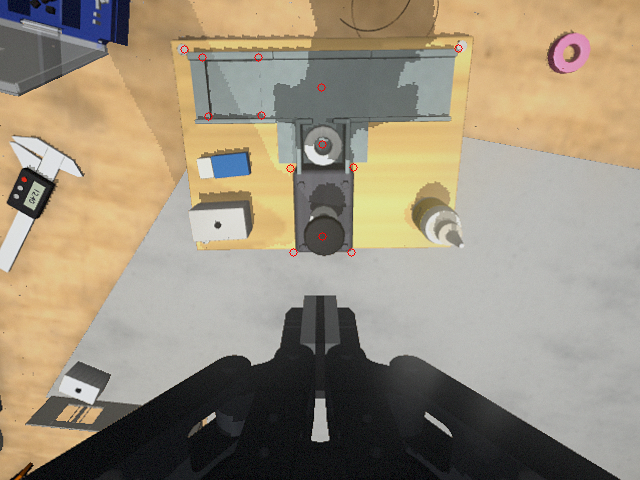

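The wrist view confirms the fit. The cap is at (323,235), the spacer in the magazine at (322,145), and the recess's far wall at (208,60–116) on the -y side. Now I'll press the plunger.

```bash
python3 -m creep '[[[-3,1,25],0],[[-3,1,55],0],[[-3,1,85],0],[[-3,1,103],0],[[-3,1,108],0]]' >/dev/null
python3 -m creep '[[[0,0,4],0],[[0,0,9],0],[[0,0,14],0],[[0,0,19],0],[[0,0,24],0]]' | grep -E "pos|force"
python3 -m creep '[[[0,0,4],0],[[0,0,8],0],[[0,0,11],0],[[0,0,12],0],[[0,0,12],0]]' | grep -E "pos|force"
python3 -c "
from g import *
go((58,0,88))"
```

```text
ee_pos: [604.9, 268.9, 101.0]
force: [-3.1, 0.3, 6.5]
gripper_force: 3.2
ee_pos: [604.9, 268.9, 88.8]
force: [-3.1, 1.6, 5.4]
gripper_force: 2.6
t 3.75 feeder-frame tcp 57.7 4.4 88.8 yaw err 0.03 F [-3.1  1.6  5.4] w 0.1
(58, 0, 88) -> shift [-0.3 -4.4  0.8]
```

```bash
python3 -m creep '[[[0,0,1],0],[[0,0,2],0],[[0,0,3],0],[[0,0,3],0],[[0,0,3],0]]' | grep -E "pos|force"
```

```text
ee_pos: [605.0, 269.0, 88.0]
force: [-8.0, -1.2, 20.3]
gripper_force: 10.1
```

The plunger is at its stop: 88.0 mm, with the force up to 20 N. I'll release it slowly, then look.

```bash
python3 -m creep '[[[0,0,-5],0],[[0,0,-10],0],[[0,0,-16],0],[[0,0,-22],0],[[0,0,-28],0]]' | grep -E "pos|force"
python3 -m creep '[[[0,0,-8],0],[[0,0,-20],0],[[5,0,-50],0],[[20,0,-80],0],[[40,0,-100],0]]' | grep -E "pos|force"
python3 -m creep '[[[20,20,0],0],[[40,40,0],0],[[50,55,0],0],[[50,55,0],0],[[50,55,0],0]]' | grep -E "pos|force"
python3 - <<'E'
from g import *
go((-44.5,32,100),(-44.5,32,31))
s=r.read_state();im=r.snapshot("wrist");c=r.camera_params("wrist");T=wristT(s,c)
p=np.load("p.npy");P=[(-46,0,38),(-44.5,-52,28),(-44.5,-98,28),(58,0,118),(0,0,58)]
im=im[:,:,::-1].copy()
for u in proj(F2W(p,P),c,T): cv2.circle(im,tuple(int(round(x)) for x in u),4,(0,0,255),1)
print(proj(F2W(p,P),c,T).round(0).tolist())
cv2.imwrite("pics/w2.png",im)
E
```

```text
ee_pos: [605.2, 267.1, 112.8]
force: [0.4, 0.7, 1.1]
gripper_force: 0.5
ee_pos: [566.2, 260.6, 215.0]
force: [0.2, -0.1, -0.2]
gripper_force: 0.0
ee_pos: [507.3, 306.2, 212.8]
force: [0.2, -0.2, -0.0]
gripper_force: 0.0
t 5.75 feeder-frame tcp -32.3 57.3 212.8 yaw err -0.01 F [ 0.2 -0.2 -0. ] w -0.0
(-44.5, 32, 100) -> shift [ 12.2 -25.2 112.8]
(-44.5, 32, 31) -> shift [ 12.3 -25.2 181.8]
[[253.0, 194.0], [196.0, 193.0], [143.0, 193.0], [243.0, 356.0], [252.0, 253.0]]
```

View pics/w2.png

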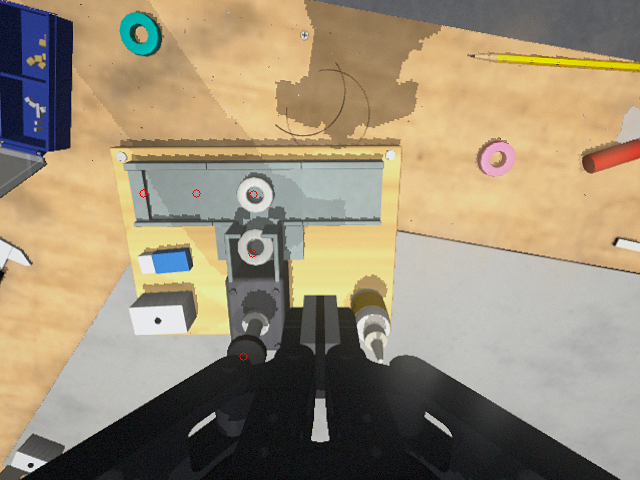

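A single spacer lies on the track at (255,194). The next one is in the magazine at (256,247) and the cap is back up at (246,350). The image says the feeder's y is about 2.5 mm higher than fitted, so I'll correct that and descend beside the spacer on its +y side.

```bash
python3 -c "
from g import *
p=np.load('p.npy');p[1]+=2.5;np.save('p.npy',p)"
python3 -m creep '[[[6,-8,30],0],[[12,-15,65],0],[[12,-15,100],0],[[12,-15,130],0],[[12,-15,150],0]]' | grep -E "pos|force"
python3 -m creep '[[[0,0,5],0],[[0,0,5],0]]' >/dev/null
python3 -c "
from g import *
go((-44.5,40,31.5))"
```

```text
ee_pos: [497.9, 287.5, 60.1]
force: [1.5, -0.3, -0.1]
gripper_force: 0.0
t 6.5 feeder-frame tcp -44.7 39.2 56.9 yaw err -0.1 F [-0.2 -0.9 -0.4] w -0.0
(-44.5, 40, 31.5) -> shift [-0.2  0.9 25.4]
```

```bash
python3 -m creep '[[[0,1,8],0],[[0,1,16],0],[[0,1,22],0],[[0,1,25.5],0],[[0,1,25.5],0]]' | grep -E "pos|force"
python3 - <<'E'
from g import *
go((-44.5,20,31.5))
cv2.imwrite("pics/w3.png",r.snapshot("wrist")[:,:,::-1])
E
```

```text
ee_pos: [497.1, 290.6, 31.3]
force: [-0.2, 0.6, 0.5]
gripper_force: 0.0
t 7.0 feeder-frame tcp -45.4 41.2 31.3 yaw err -0.01 F [-0.2  0.6  0.5] w -0.1
(-44.5, 20, 31.5) -> shift [ -0.9 -21.2  -0.2]
```

View pics/w3.png

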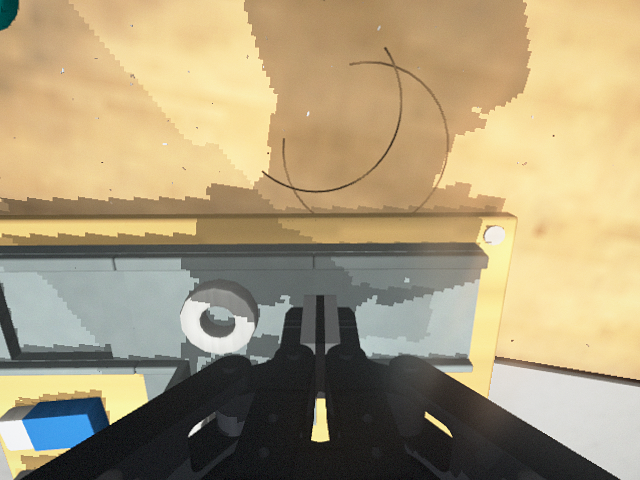

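The spacer is at (219,316), the fingertips at (320,320) and the seams at (115,260) and (315,260). The gap is about 18 mm and both sit on the lane's centre line. Now a slow push.

```bash
python3 -m creep '[[[-1,-5,0],0],[[-1,-10,0],0],[[-1,-14,0],0],[[-1,-18,0],0],[[-1,-22,0],0]]' | grep -E "force"
python3 -m creep '[[[0,-5,0],0],[[0,-10,0],0],[[0,-15,0],0],[[0,-20,0],0],[[0,-25,0],0]]' | grep -E "force"
python3 -m creep '[[[0,-5,0],0],[[0,-10,0],0],[[0,-15,0],0],[[0,-18,0],0],[[0,-20,0],0]]' | grep -E "force"
python3 - <<'E'
from g import *
go((-44.5,-49,31.5))
cv2.imwrite("pics/w4.png",r.snapshot("wrist")[:,:,::-1])
E
```

```text
force: [0.3, 0.0, -0.5]
gripper_force: 0.2
force: [0.2, 0.3, 1.1]
gripper_force: 0.2
force: [0.2, 0.7, -0.3]
gripper_force: 0.2
t 8.55 feeder-frame tcp -44.1 -26.1 31.8 yaw err -0.04 F [ 0.2  0.7 -0.3] w -0.1
(-44.5, -49, 31.5) -> shift [  0.4 -22.9   0.3]
```

View pics/w4.png

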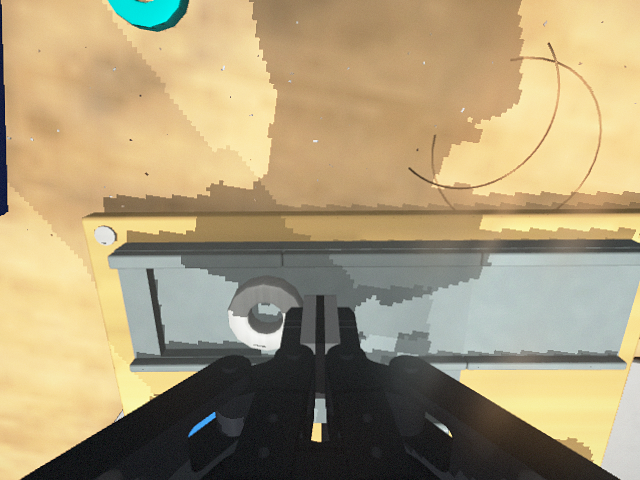

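The spacer is at (265,315), against the fingertip and centred in the lane, with the recess's far wall at (155,310). I'll keep pushing slowly over the edge.

```bash
python3 -m creep '[[[0,-4,0],0],[[0,-8,0],0],[[0,-12,0],0],[[0,-15,0],0],[[0,-17,0],0]]' | grep -E "force"
python3 -m creep '[[[0,-2,0],0],[[0,-4,0],0],[[0,-5.5,0],0],[[0,-5.5,0],0],[[0,-5.5,0],0]]' | grep -E "force"
python3 - <<'E'
from g import *
go((-44.5,-49,31.5))
cv2.imwrite("pics/w5.png",r.snapshot("wrist")[:,:,::-1])
E
```

```text
force: [-0.2, 1.0, 2.1]
gripper_force: 1.0
force: [-0.8, -1.1, 0.3]
gripper_force: 0.0
t 9.6 feeder-frame tcp -44.2 -48.2 31.7 yaw err -0.02 F [-0.8 -1.1  0.3] w -0.4
(-44.5, -49, 31.5) -> shift [ 0.3 -0.8  0.2]
```

View pics/w5.png

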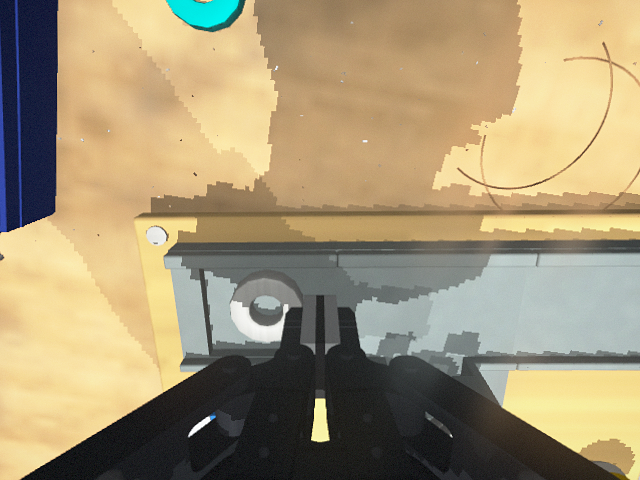

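The spacer, now at (266,306), looks lower and smaller, so it has probably dropped. I'll back off, rise clear and check.

```bash
python3 -m creep '[[[0,5,0],0],[[0,10,-5],0],[[0,12,-30],0],[[0,12,-65],0],[[0,12,-100],0]]' | grep -E "force"
python3 -m creep '[[[5,0,-20],0],[[10,0,-40],0],[[10,0,-50],0],[[10,0,-50],0],[[10,0,-50],0]]' | grep -E "force"
python3 - <<'E'
from g import *
go()
s=r.read_state();c=r.camera_params("wrist");T=wristT(s,c);p=np.load("p.npy")
im=r.snapshot("wrist")[:,:,::-1].copy();cv2.imwrite("pics/w6raw.png",im)
P=[(-44.5,-75,32),(-21.5,-52,28),(-67.5,-52,28),(-21.5,-98,28),(-67.5,-98,28)]
q=proj(F2W(p,P),c,T);print(q.round(0).tolist())
print([(np.round(d["location"]).tolist(),d["p"]) for d in r.look_for("wrist","spacer_1_center")[:5]],F2W(p,[(-44.5,-75,32),(0,0,48)]).round(0))
x,y=int(q[0,0]),int(q[0,1])
x0,y0=max(0,x-110),max(0,y-90)
w=cv2.resize(im[y0:y0+200,x0:x0+266],None,fx=3,fy=3,interpolation=cv2.INTER_CUBIC);print(x0,y0)
cv2.imwrite("pics/w6.png",w)
E
```

```text
force: [0.8, 0.7, 0.1]
gripper_force: 0.0
force: [-0.8, 0.2, 0.1]
gripper_force: 0.0
t 10.65 feeder-frame tcp -54.3 -36.0 181.3 yaw err 0.0 F [-0.8  0.2  0.1] w -0.1
[[272.0, 229.0], [302.0, 254.0], [301.0, 200.0], [246.0, 254.0], [243.0, 200.0]]
[([515.0, 180.0, 30.0], 0.91), ([540.0, 263.0, 18.0], 0.44)] [[517. 176.  32.]
 [549. 258.  48.]]
162 139
```

View pics/w6.png

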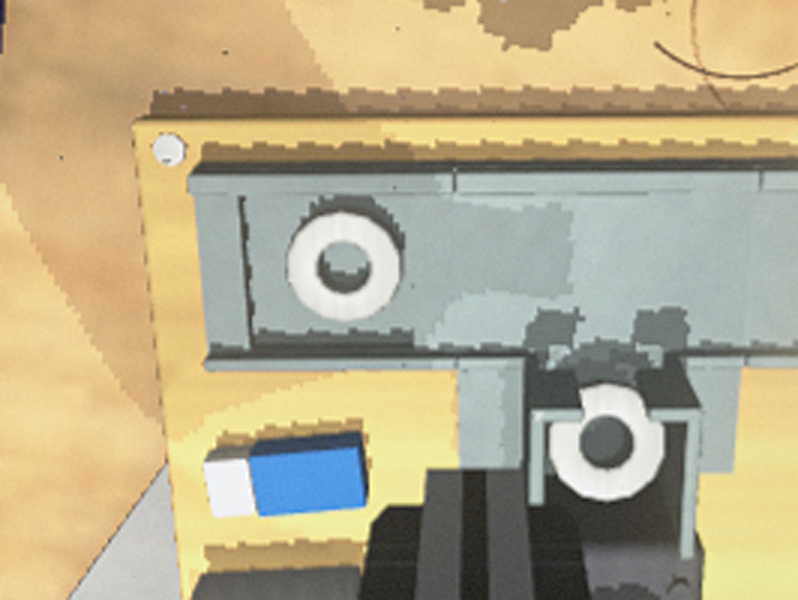

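The spacer lies flat in the recess. In the crop it spans 288–403, between the recess walls at 245 and 413, at y of about -71 mm. The other spacers are still in the magazine, the eraser hasn't moved and the robot is clear.

```bash
python3 -c "
from cell import r
print(r.sign_off())"
```

```text
the job is handed in; nothing more can be done
None
```

I pressed the plunger to its stop once and let it back up, then pushed the single spacer that came out along the track into the right-hand recess, where the last picture shows it lying flat; the job is handed in.

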